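# Hold the bean dispenser's gate half open over the pan

### The job

We are about to portion coffee beans: the dispenser's hopper is still empty, and a colleague will tip the beans in at the top once you are ready. Push the round steel pan across the table, without lifting it, until it stands centred under the dispenser's spout, and keep the gate shut until it is there; then slide the spring-return gate out to half of its travel and finish while still holding it there with the fingers, steady against the spring and clear of the pan. Leave the mug, the tin and the jar where they are.

Things in the scene. Friction and masses are not known exactly. Their poses are not given: they have to be found in the camera images.
- pan: round open stainless-steel pan, loose on the table: 160 mm across its rim, 144 mm across its foot, 68 mm high, wall 3 to 4 mm, about 0.25 to 0.5 kg. Origin at the centre of its underside.
- dispenser: steel bean dispenser, fixed to the table. Origin on the table straight below the spout's axis. Hopper 128 mm across, top 346 mm up, tapering below 205 mm to the gate housing (92 x 96 mm, 128 to 146 mm up). Post 28 mm thick, 145 mm from the axis towards +x; its foot (22 mm high) begins 120 mm from the axis. Under the spout it is open towards -x, +y and -y. The gate slides out along -y.
- spout (a point): centre of the spout's mouth: a tube 56 mm across, pointing down, its lower edge 98 mm above the table. The pan is to stand centred below it.
- gate_handle (a point): middle of the gate's upright grip, a black bar on the gate's outer end: 46 mm wide (dispenser's x), 14 mm thick (its y), 48 mm high, from 144 to 192 mm above the table; this point is 173 mm up and, gate shut, 155 mm from the spout's axis in the dispenser's -y. It stands on a cross bar (92 x 14 mm, 130 to 144 mm up); the gate's blade and rods run from that back to the housing.
- gate (a joint): travel of the spring-return gate: 0 = shut, 0.060 m = fully open, so half is 0.030 m; grows as it is drawn out. The spring pulls it shut with about 4 N when shut, 9 N at half and 14 N fully open. Beside the blade two spring barrels (13 mm thick, 38 mm to either side) reach from the housing to 118 mm from the spout's axis. The highest of blade, rods and barrels is 142 mm up.
- mug: bystander: white ceramic mug, 80 mm across, 90 mm high. Origin at the centre of its underside.
- tin: bystander: plain metal tin, 74 mm across, 110 mm high. Origin at the centre of its underside.
- jar: bystander: glass jar with a metal lid, 72 mm across, 100 mm high. Origin at the centre of its underside.
There are look-alikes about, which are no part of the job. What is shaped like the pan but blue is not meant.

How it is judged:
On the way:
1. the pan stands still, centred under the spout, and the gate is still shut (horizontal distance between pan and spout below 0.025 m and linear speed of pan below 0.01 m/s and value of joint gate below 0.006 m), for 0.3 s.
At the end, for the whole second after the job is handed in: The gate is held still by the fingers (more than 4 N on it) at half travel, 30 mm give or take 6 mm; the pan stands upright and still on the table, untouched, its centre within 25 mm of the spout's axis (value of joint gate between 0.024 and 0.036 m and velocity of joint gate between -0.01 and 0.01 m/s and contact force between the fingers and gate above 4 N and horizontal distance between pan and spout below 0.025 m and height (world z) of pan below 0.005 m and angle between pan's own z axis and vertical below 0.1 rad and linear speed of pan below 0.01 m/s and contact force between each of the arm, the fingers and pan below 0.2 N); the arm keeps its last pose, push and grip.
It fails at once if the gate is opened while the pan is not under the spout (value of joint gate above 0.012 m and horizontal distance between pan and spout above 0.04 m).
It fails at once if the pan is lifted off the table or tipped (height (world z) of pan above 0.012 m or angle between pan's own z axis and vertical above 0.25 rad).
It fails at once if the mug, the tin or the jar is moved (distance of any of mug, tin, jar from where it was at the start of the episode above 0.02 m).
It also fails if it takes over 67 s, if anything falls off the work surface, if the arm or the gripper's body presses on something with over 40 N, if the wrist force passes 120 N, or if a joint passes its speed limit or range.

### The arm

A 6-joint arm with a two-finger parallel gripper is mounted at the origin on the work surface. World frame = base frame: x ahead of the robot, y to its left, z up, the work surface at z = 0. Lengths are in m, angles in rad, forces in N, time in s.
With the tool pointing down it reaches from about 0.35 to 0.975 m from the base axis. Payload 7.1 kg.
Tool frame: the origin (TCP) lies midway between the tips of the shut fingers; the grasp point (between the pads) lies 19 mm behind it (r.grasp_offset is the distance from the TCP to the grasp point, in m); x points along the fingers, z is the direction in which the jaws open and shut, and the axes are right-handed (so a half turn about x gives the same grasp; the last joint's range is limited). The gripper opens to 88 mm and grips with 3 to 60 N. Pads are 20 mm wide; open, the fingers measure 115 mm over their backs; the gripper's body (75 mm by 178 mm) begins 61 mm behind the grasp point.
Start: joints at [-1.166, 0.423, 1.63, -0, 1.089, -0.019], TCP at [0.257, -0.57, 0.223] pointing down, gripper open.
Joint ranges: [-3, 3], [-0.9, 2.11], [0.09, 2.58], [-1.31, 4.45], [0.11, 2.69], [-2.54, 2.54]. Speed limits (rad/s): [2.39, 2.39, 3.01, 3.14, 3.14, 3.14].

### API

Orientations are given as [roll, pitch, yaw] about the fixed x, y, z axes, in that order (R = Rz(yaw) Ry(pitch) Rx(roll)).
In Python, from plant import r, imaging, workorder gives the robot as it stands.
- The arm moves only by the tool jog_arm, never from a script. Its argument "targets" is a list that holds one entry, the list of rows, each a list of 6 numbers: the shift along the tool's x, y, z in cm, then the turn, a rotation vector about the tool's x, y, z in degrees. In form: [[[x, y, z, wx, wy, wz], ...]]. A call has 1 to 8 rows; each row shifts and turns the pose as measured when the row begins, along the tool's axes as they then stand; what a row does not reach is not made up. A row lasts 1/10 s, in which the tool goes at most 50 mm and 8.59 degrees, less where a joint would pass 70% of its speed; a pose out of reach is approached as far as the arm can. A call is refused whole if a number of a shift passes 5 or a number of a turn 8.59, either way. A call with a gripper value outside its range is refused whole. "jaw" is the opening, from -1 (shut) to 1 (fully open), set as the call begins (left out, the last holds). The fingers move at their own pace and stop on an object; the grip force is fixed at half the most. Time passes only in rows, so rows that do not move let the fingers close. It gives the time, the measured TCP pose, the force and the opening at its end, in the units of the state.
- r.state(): the state, without advancing time (a new reading comes with each control period).
- imaging.capture(name): name is "scene" or "side" or "wrist"; returns (picture, depth): 384x512x3 uint8, red, green, blue; 384x512 float32, m along the optical axis (not along the pixel's ray), 0 where there is no reading.
- imaging.camera_info(name): a dict with "intrinsics" (3x3 intrinsics, pixels), "origin" and "rotation" of the camera in the world. Camera axes: x right, y up, looking along -z (the intrinsics and any distortion apply to the point x, -y, -z); pixel columns grow to the right and rows downward; lengths in m; the calibration is good to about 2 mm. A picture is of the moment at which its call begins: read the wrist's pose just before it. camera_info takes no time and is no camera call; for the wrist camera it gives the pose at the moment of the call.
- workorder.job_done(): hands the job in, once; it reports no verdict.
The state is a dict: "clock": time; "qpos": joint angles; "joint_velocities": joint speeds; "effort": joint torques, N m; "ee_pos": TCP position; "tool_rot": TCP orientation; "wrist_force": force on the tool from outside, world axes, zero at the start; "wrist_torque": the same for the moment, N m; "gripper_width": finger opening in m.
Only numpy, scipy, OpenCV 4.12 (cv2) and the standard library are available. Lean on these libraries where they do the work, as an engineer would, in place of code of your own. Each camera call takes 0.05 s, during which the arm holds its last target. There are 200 camera calls.

## Working session

There is one attempt and no reset: what is moved stays moved. The work goes in short steps, Python scripts to look and compute and a tool call to move; the robot and the scene stay as the last step left them, time stands still between calls to the robot, and variables do not carry over. Pictures are saved under pics/ and viewed, about 8 in all and at most 12, crops included, and the job is handed in when it is done.

Besides the shell and the picture viewer there is one more tool, called after "Call:" by a JSON object that holds its "name" and its "arguments". jog_arm: Moves the arm, as the interface text tells. Its arguments: {"type":"object","properties":{"targets":{"type":"array"},"jaw":{"type":"number"}},"required":["targets"]}

```bash
mkdir -p pics; ls; cat > h.py <<'E'
import numpy as np,cv2
from plant import r,imaging,workorder
from scipy.spatial.transform import Rotation as R
def cap(n):
    i=imaging.camera_info(n); p,d=imaging.capture(n); np.savez(f'{n}.npz',p=p,d=d,K=i['intrinsics'],o=i['origin'],R=i['rotation']); return p,d,i
def cloud(n):
    z=np.load(f'{n}.npz'); K=z['K'];d=z['d'];v,u=np.mgrid[:d.shape[0],:d.shape[1]]
    c=np.stack([(u-K[0,2])/K[0,0]*d,-(v-K[1,2])/K[1,1]*d,-d],-1)
    w=c@np.array(z['R']).reshape(3,3).T+z['o']; w[d==0]=np.nan; return w,z['p']
E
python3 - <<'E'
from h import *
s=r.state();print({k:np.round(v,3) for k,v in s.items()},r.grasp_offset)
for n in('scene','side'):
    p,d,i=cap(n);print(n,i)
    cv2.imwrite(f'pics/{n}0.png',cv2.resize(p[...,::-1],(768,576)))
E
```

```text
pics
{'clock': np.float64(0.0), 'qpos': array([-1.166,  0.424,  1.631, -0.   ,  1.089, -0.019]), 'joint_velocities': array([-0.001,  0.   , -0.001,  0.001, -0.001, -0.002]), 'effort': array([ 2.0000e-03, -5.4462e+01, -2.7367e+01,  6.5000e-02,  2.3000e-02,
       -0.0000e+00]), 'ee_pos': array([ 0.257, -0.569,  0.222]), 'tool_rot': array([-3.141,  1.569,  1.995]), 'wrist_force': array([-0.12 ,  0.29 ,  0.091]), 'wrist_torque': array([-0.032,  0.023,  0.017]), 'gripper_width': np.float64(0.088)} 0.0187
scene {'intrinsics': array([[408.18123544,   0.        , 255.88894352],
       [  0.        , 408.18123544, 192.85348807],
       [  0.        ,   0.        ,   1.        ]]), 'origin': array([1.28148196, 0.11677187, 1.35531393]), 'rotation': array([ 0.56121117, -0.01169621,  1.77148158])}
side {'intrinsics': array([[384.00453162,   0.        , 256.70198814],
       [  0.        , 384.00453162, 176.84396632],
       [  0.        ,   0.        ,   1.        ]]), 'origin': array([1.20032664, 0.50981049, 0.92516299]), 'rotation': array([ 0.83980239, -0.02005249,  2.22906297])}
```

```bash
sed -i "s/np.array(z\['R'\]).reshape(3,3).T/R.from_euler('xyz',z['R']).as_matrix().T/" h.py
```

```text
(no output)
```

View pics/scene0.png

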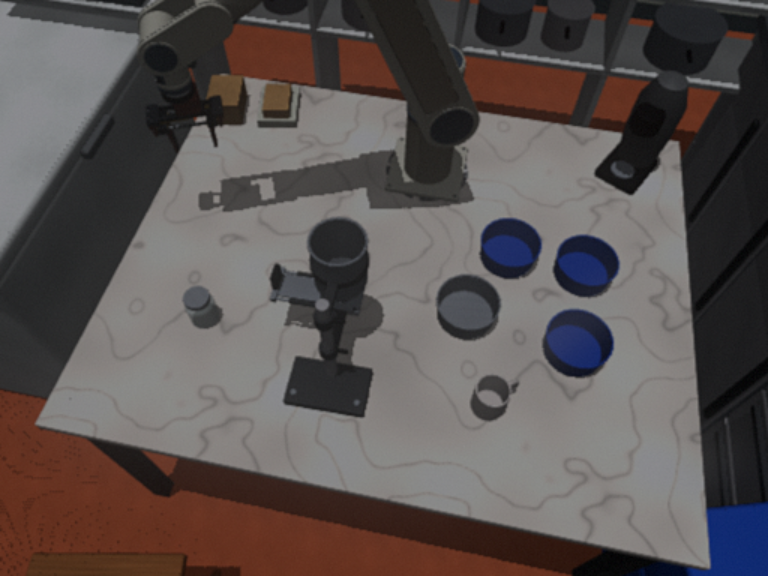

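View pics/side0.png

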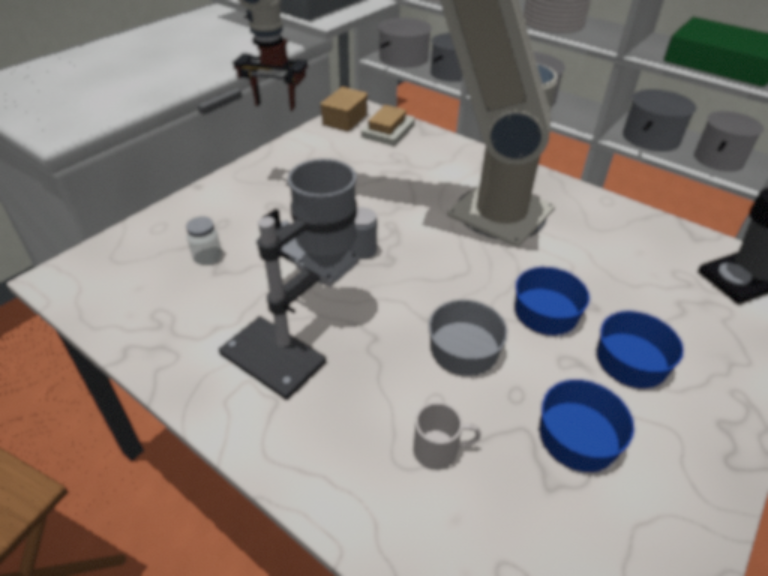

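Scene view: the dispenser is at (338,250), gate handle at (277,277), base plate at (328,385), jar at (200,305) and mug at (492,395). In the side view the tin shows behind the hopper at (365,232). There are four pan-shaped objects: grey (468,306), and blue at (510,247), (587,265) and (578,342). The grey steel one is meant. Next I measure and confirm in a crop.

```bash
python3 - <<'E'
from h import *
ws,ps=cloud('scene'); wd,pd=cloud('side')
def circ(P):
    A=np.c_[2*P[:,:2],np.ones(len(P))];s=np.linalg.lstsq(A,(P[:,:2]**2).sum(1),rcond=None)[0];return s[:2],np.sqrt(s[2]+s[0]**2+s[1]**2)
for n,w,b in(('scene',ws,dict(pan=(425,265,515,350),hop=(300,210,375,290),mug=(470,370,512,420),jar=(180,280,220,330),handle=(265,255,290,305),base=(280,350,378,420))),
           ('side',wd,dict(pan=(420,290,515,380),hop=(280,150,365,260),mug=(410,395,465,470),jar=(180,210,222,265),tin=(355,205,382,262),base=(215,310,330,400)))):
    for k,(a,c,e,f) in b.items():
        P=w[int(c/1.5):int(f/1.5),int(a/1.5):int(e/1.5)].reshape(-1,3);P=P[np.isfinite(P[:,2])]
        if k!='base':P=P[P[:,2]>.012]
        else: P=P[(P[:,2]>.015)&(P[:,2]<.032)]
        if k=='handle':P=P[P[:,2]>.15]
        zt=np.percentile(P[:,2],98);T=P[P[:,2]>zt-.012]
        print(n,k,'top',zt.round(3),len(T),'circ',*[np.round(x,3) for x in circ(T)],'mean',T.mean(0).round(3),'box',T.min(0).round(3),T.max(0).round(3))
        if k=='base':print(cv2.minAreaRect(P[:,:2].astype(np.float32)*1000))
p=np.hstack([ps[130:290,270:430],ps[130:290,160:320]]);cv2.imwrite('pics/crop1.png',cv2.resize(p[...,::-1],None,fx=2.5,fy=2.5,interpolation=2))
E
```

```text
scene pan top 0.071 236 circ [0.462 0.188] 0.082 mean [0.461 0.183 0.066] box [0.34  0.098 0.059] [0.553 0.278 0.076]
scene hop top 0.347 308 circ [ 0.561 -0.117] 0.06 mean [ 0.557 -0.118  0.344] box [ 0.498 -0.179  0.335] [ 0.623 -0.054  0.35 ]
scene mug top 0.093 129 circ [0.706 0.26 ] 0.038 mean [0.706 0.26  0.088] box [0.665 0.221 0.081] [0.745 0.3   0.096]
scene jar top 0.105 218 circ [ 0.618 -0.465] 0.023 mean [ 0.618 -0.465  0.1  ] box [ 0.585 -0.496  0.093] [ 0.648 -0.434  0.106]
scene handle top 0.194 50 circ [ 0.564 -0.273] 0.014 mean [ 0.564 -0.272  0.19 ] box [ 0.54  -0.28   0.183] [ 0.586 -0.265  0.195]
scene base top 0.028 1606 circ [ 0.74  -0.112] 0.065 mean [ 0.744 -0.111  0.022] box [ 0.677 -0.208  0.016] [ 0.802 -0.017  0.031]
((740.3231811523438, -113.27819061279297), (121.08644104003906, 190.33041381835938), 1.4617770910263062)
side pan top 0.069 371 circ [0.475 0.177] 0.077 mean [0.468 0.175 0.064] box [0.393 0.098 0.057] [0.555 0.257 0.072]
side hop top 0.345 425 circ [ 0.561 -0.117] 0.06 mean [ 0.561 -0.119  0.342] box [ 0.498 -0.178  0.333] [ 0.623 -0.053  0.348]
side mug top 0.091 254 circ [0.706 0.261] 0.038 mean [0.707 0.262 0.086] box [0.666 0.221 0.079] [0.746 0.3   0.094]
side jar top 0.101 194 circ [ 0.619 -0.463] 0.024 mean [ 0.62  -0.462  0.098] box [ 0.586 -0.501  0.089] [ 0.65  -0.432  0.104]
side tin top 0.278 17 circ [ 0.536 -0.066] 0.007 mean [ 0.533 -0.062  0.278] box [ 0.526 -0.068  0.267] [ 0.541 -0.057  0.286]
side base top 0.026 1931 circ [ 0.741 -0.11 ] 0.066 mean [ 0.746 -0.106  0.021] box [ 0.679 -0.209  0.015] [ 0.802 -0.016  0.031]
((740.656494140625, -112.47119140625), (121.18893432617188, 191.758544921875), 1.2753592729568481)
```

View pics/crop1.png

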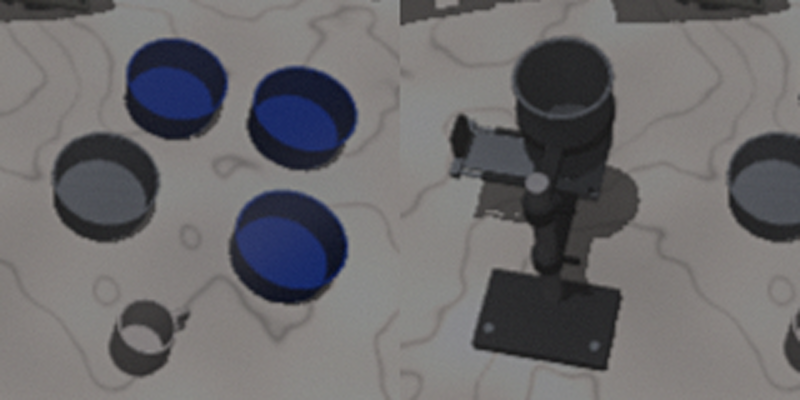

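The crop confirms the grey steel pan at scene (468,306); the other three are clearly blue. Next: the blue pans and the tin.

```bash
python3 - <<'E'
from h import *
for n in('side','scene'):
    w,p=cloud(n)
    hsv=cv2.cvtColor(p,cv2.COLOR_RGB2HSV)
    m=((hsv[...,0]>105)&(hsv[...,0]<130)&(hsv[...,1]>120)&(w[...,2]>.01)&(w[...,2]<.09)&(w[...,0]<1)&(w[...,1]<.8)).astype(np.uint8)
    k,l,st,_=cv2.connectedComponentsWithStats(m)
    for i in range(1,k):
        if st[i,4]<200: continue
        P=w[l==i];T=P[P[:,2]>.06];print(n,'blue',np.round((T.min(0)+T.max(0))/2,3),T.min(0).round(3),T.max(0).round(3))
w,p=cloud('side')
q=w[130:180,230:260].reshape(-1,3);q=q[(q[:,2]>.02)&(q[:,2]<.125)];print('tin',len(q),np.percentile(q,[2,50,98],axis=0).round(3))
t=q[q[:,2]>.1];print(len(t),t.min(0).round(3),t.max(0).round(3))
s=r.state();M=R.from_euler('xyz',s['tool_rot']).as_matrix();print(M.round(3))
d=np.array([.087,-.294,0]);d/=np.linalg.norm(d);t=np.radians(30)
x=d*np.sin(t)-np.array([0,0,np.cos(t)])
for sg in(1,-1):
    z=sg*np.array([-d[1],d[0],0]);T=np.c_[x,np.cross(z,x),z];v=R.from_matrix(M.T@T).as_rotvec(degrees=True);print(sg,v.round(1),np.linalg.norm(v).round(1))
E
```

```text
side blue [0.271 0.265 0.067] [0.192 0.189 0.06 ] [0.351 0.341 0.073]
side blue [0.288 0.464 0.065] [0.21  0.389 0.06 ] [0.367 0.54  0.071]
side blue [0.522 0.451 0.066] [0.443 0.375 0.06 ] [0.6   0.527 0.071]
scene blue [0.288 0.464 0.067] [0.208 0.386 0.06 ] [0.367 0.543 0.073]
scene blue [0.524 0.454 0.067] [0.448 0.378 0.06 ] [0.6   0.529 0.074]
tin 437 [[ 0.337 -0.204  0.023]
 [ 0.378 -0.164  0.083]
 [ 0.401 -0.15   0.111]]
155 [ 0.332 -0.215  0.1  ] [ 0.395 -0.151  0.114]
[[-0.001  0.912  0.411]
 [ 0.001  0.411 -0.912]
 [-1.     0.    -0.001]]
1 [-80.2 -21.5 -24.7] 86.6
-1 [ 95.3 -25.6  22.3] 101.2
```

```bash
cat >> h.py <<'E'
from scipy.spatial.transform import Slerp
def pose():
    s=r.state();return np.array(s['ee_pos']),R.from_euler('xyz',s['tool_rot'])
def plan(target,Rt,n,show=8):
    p,q=pose();dv=(q.inv()*Rt).as_rotvec()
    print('from',p.round(3),'clock',r.state()['clock'],'F',np.round(r.state()['wrist_force'],1))
    step=(np.array(target)-p)/n;rows=[]
    for i in range(min(n,show)):
        qi=q*R.from_rotvec(dv*i/n);rows.append(np.r_[qi.inv().apply(step)*100,np.degrees(dv/n)].round(2).tolist())
    print(rows)
def pushR(d,t,sg=1):
    d=np.array([*d,0.]);d/=np.linalg.norm(d);t=np.radians(t);x=d*np.sin(t)-np.array([0,0,np.cos(t)])
    z=sg*np.array([-d[1],d[0],0]);return R.from_matrix(np.c_[x,np.cross(z,x),z])
D=np.array([.087,-.294]);D/=np.linalg.norm(D)
E
python3 -c "
from h import *
plan([.36,-.13,.25],pushR(D,0),12)"
```

```text
from [ 0.257 -0.569  0.222] clock 0.1 F [-0.2  0.4  0.5]
[[-0.23, 2.29, -2.98, -6.85, -0.01, -0.0], [-0.23, 2.63, -2.69, -6.85, -0.01, -0.0], [-0.23, 2.93, -2.36, -6.85, -0.01, -0.0], [-0.23, 3.19, -1.99, -6.85, -0.01, -0.0], [-0.23, 3.4, -1.6, -6.85, -0.01, -0.0], [-0.23, 3.57, -1.18, -6.85, -0.01, -0.0], [-0.23, 3.69, -0.74, -6.85, -0.01, -0.0], [-0.23, 3.75, -0.3, -6.85, -0.01, -0.0]]
```

Call:
{"name": "jog_arm", "arguments": {"targets": [[[-0.3,2.3,-3,-6.8,0,0],[-0.3,2.6,-2.7,-6.8,0,0],[-0.3,2.9,-2.4,-6.8,0,0],[-0.3,3.2,-2,-6.8,0,0],[-0.3,3.4,-1.6,-6.8,0,0],[-0.3,3.6,-1.2,-6.8,0,0],[-0.3,3.7,-0.7,-6.8,0,0],[-0.3,3.8,-0.3,-6.8,0,0]]]}}

```text
clock: 0.9
ee_pos: [0.3217, -0.2667, 0.2436]
tool_rot: [2.318, 1.566, 2.15]
wrist_force: [0.8, -1.4, 0.4]
gripper_width: 0.0879
```

```bash
python3 -c "
from h import *
plan([.36,.0,.25],pushR(D,0),8)"
```

```text
from [ 0.322 -0.267  0.244] clock 0.9 F [ 0.8 -1.4  0.4]
[[-0.07, 3.37, -0.09, -3.26, -0.02, -0.03], [-0.07, 3.37, 0.11, -3.26, -0.02, -0.03], [-0.07, 3.35, 0.3, -3.26, -0.02, -0.03], [-0.07, 3.33, 0.49, -3.26, -0.02, -0.03], [-0.07, 3.3, 0.68, -3.26, -0.02, -0.03], [-0.08, 3.25, 0.86, -3.26, -0.02, -0.03], [-0.08, 3.2, 1.05, -3.26, -0.02, -0.03], [-0.08, 3.14, 1.23, -3.26, -0.02, -0.03]]
```

Call:
{"name": "jog_arm", "arguments": {"targets": [[[0,3.4,-0.1,-3.3,0,0],[0,3.4,0.1,-3.3,0,0],[0,3.4,0.3,-3.3,0,0],[0,3.4,0.5,-3.3,0,0],[0,3.3,0.7,-3.3,0,0],[0,3.3,0.9,-3.3,0,0],[0,3.2,1,-3.3,0,0],[0,3.2,1.2,-3.3,0,0]]]}}

```text
clock: 1.7
ee_pos: [0.3548, 0.0149, 0.2447]
tool_rot: [1.669, 1.566, 1.982]
wrist_force: [0.2, 1.4, -0.1]
gripper_width: 0.0878
```

```bash
python3 -c "
from h import *
t=np.array([.474,.177])-D*.125; print(t)
plan([*t,.17],pushR(D,25),8)"
```

```text
[0.4385306 0.2968621]
from [0.355 0.015 0.245] clock 1.7 F [ 0.2  1.4 -0.1]
[[0.95, 3.03, 2.08, 0.18, 0.04, -3.16], [0.78, 3.08, 2.07, 0.18, 0.04, -3.16], [0.61, 3.12, 2.06, 0.18, 0.04, -3.16], [0.43, 3.16, 2.05, 0.18, 0.04, -3.16], [0.25, 3.19, 2.04, 0.18, 0.04, -3.16], [0.08, 3.2, 2.03, 0.18, 0.04, -3.16], [-0.1, 3.21, 2.02, 0.18, 0.04, -3.16], [-0.28, 3.2, 2.01, 0.18, 0.04, -3.16]]
```

Call:
{"name": "jog_arm", "arguments": {"targets": [[[0.9,3,2.1,0.2,0,-3.2],[0.8,3.1,2.1,0.2,0,-3.2],[0.6,3.1,2.1,0.2,0,-3.2],[0.4,3.2,2.1,0.2,0,-3.2],[0.3,3.2,2,0.2,0,-3.2],[0.1,3.2,2,0.2,0,-3.2],[-0.1,3.2,2,0,0,-3.2],[-0.3,3.2,2,0,0,-3.2]]]}}

```text
clock: 2.5
ee_pos: [0.441, 0.3092, 0.1682]
tool_rot: [-1.538, 1.111, -1.247]
wrist_force: [0.0, -0.6, 0.8]
gripper_width: 0.0878
```

```bash
python3 -c "
from h import *
t=np.array([.474,.177])-D*.12
plan([*t,.027],pushR(D,25),8)
p,d,i=cap('scene');cv2.imwrite('pics/s2.png',cv2.resize(p[100:290,200:440][...,::-1],None,fx=2.5,fy=2.5))"
```

```text
from [0.441 0.309 0.168] clock 2.5 F [ 0.  -0.6  0.8]
[[1.67, 0.6, -0.1, 0.0, 0.12, 0.17], [1.67, 0.6, -0.1, 0.0, 0.12, 0.17], [1.67, 0.59, -0.09, 0.0, 0.12, 0.17], [1.68, 0.59, -0.09, 0.0, 0.12, 0.17], [1.68, 0.58, -0.09, 0.0, 0.12, 0.17], [1.68, 0.58, -0.08, 0.0, 0.12, 0.17], [1.68, 0.57, -0.08, 0.0, 0.12, 0.17], [1.68, 0.57, -0.08, 0.0, 0.12, 0.17]]
```

View pics/s2.png

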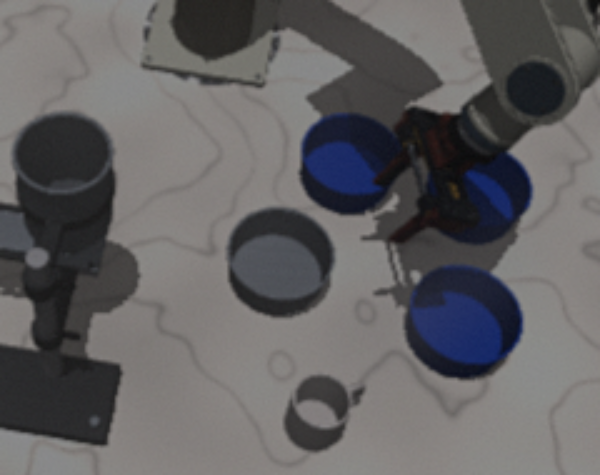

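The crop shows the open fingers at (380,178) and (395,235), behind the grey pan (280,262), with the gap below them free of the blue pans. I lower them.

Call:
{"name": "jog_arm", "arguments": {"targets": [[[1.7,0.6,-0.1,0,0,0.2],[1.7,0.6,-0.1,0,0,0.2],[1.7,0.6,-0.1,0,0,0.2],[1.7,0.6,-0.1,0,0,0.2],[1.7,0.6,-0.1,0,0,0.2],[1.7,0.6,-0.1,0,0,0.2],[1.7,0.6,-0.1,0,0,0.2],[1.7,0.6,-0.1,0,0,0.2]]]}}

```text
clock: 3.35
ee_pos: [0.4401, 0.3013, 0.0139]
tool_rot: [-1.54, 1.141, -1.238]
wrist_force: [-0.1, 0.2, 0.4]
gripper_width: 0.0879
```

```bash
python3 -c "
from h import *
t=np.array([.474,.177])-D*.08
plan([*t,.025],pushR(D,25),5,1)
t=np.array([.561,-.117])-D*.10
plan([*t,.025],pushR(D,25),20,8)"
```

```text
from [0.44  0.301 0.014] clock 3.35 F [-0.1  0.2  0.4]
[[0.2, -0.98, -0.07, 0.11, 0.21, -0.08]]
from [0.44  0.301 0.014] clock 3.35 F [-0.1  0.2  0.4]
[[0.65, -1.55, -0.04, 0.03, 0.05, -0.02], [0.65, -1.55, -0.04, 0.03, 0.05, -0.02], [0.65, -1.55, -0.04, 0.03, 0.05, -0.02], [0.65, -1.55, -0.04, 0.03, 0.05, -0.02], [0.65, -1.55, -0.04, 0.03, 0.05, -0.02], [0.65, -1.55, -0.03, 0.03, 0.05, -0.02], [0.65, -1.55, -0.03, 0.03, 0.05, -0.02], [0.65, -1.55, -0.03, 0.03, 0.05, -0.02]]
```

Call:
{"name": "jog_arm", "arguments": {"targets": [[[0.1,-1.1,-0.1,0,0,0],[0.1,-1.1,-0.1,0,0,0],[0.2,-1,-0.1,0,0.5,0],[0.4,-0.9,-0.1,0,0.5,0],[0.4,-0.9,0,0,0,0],[0.4,-0.9,0,0,0,0]]]}}

```text
clock: 3.95
ee_pos: [0.455, 0.2372, 0.0258]
tool_rot: [-1.582, 1.141, -1.285]
wrist_force: [0.4, 0.5, -1.1]
gripper_width: 0.0879
```

```bash
python3 -c "
from h import *
t=np.array([.561,-.117])-D*.10
plan([*t,.027],pushR(D,25),15,1)
p,d,i=cap('scene');cv2.imwrite('pics/s3.png',cv2.resize(p[100:290,200:440][...,::-1],None,fx=2.5,fy=2.5))"
```

```text
from [0.455 0.237 0.026] clock 3.95 F [ 0.4  0.5 -1.1]
[[0.74, -1.64, -0.01, 0.04, -0.0, -0.03]]
```

View pics/s3.png

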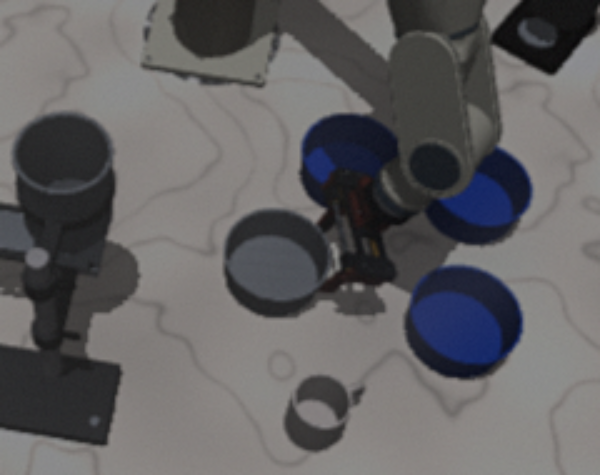

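The pan (275,262) is now touching both fingers and seated between them. I push along the line.

Call:
{"name": "jog_arm", "arguments": {"targets": [[[0.7,-1.6,0,0,0,0],[0.7,-1.6,0,0,0,0],[0.7,-1.6,0,0,0,0],[0.7,-1.6,0,0,0,0],[0.7,-1.6,0,0,0,0],[0.7,-1.6,0,0,0,0],[0.7,-1.6,0,0,0,0],[0.5,-1,0,0,0,0]]]}}

```text
clock: 4.8
ee_pos: [0.4967, 0.1051, 0.0277]
tool_rot: [-1.572, 1.146, -1.275]
wrist_force: [-1.4, 2.5, 1.6]
gripper_width: 0.0879
```

```bash
cat >> h.py <<'E'
def panfind(guess,n='scene'):
    cap(n);w,p=cloud(n);P=w[(w[...,2]>.058)&(w[...,2]<.075)&(np.hypot(w[...,0]-guess[0],w[...,1]-guess[1])<.11)]
    # fit circle r=.078 robustly
    from scipy.optimize import least_squares
    f=lambda c:np.hypot(P[:,0]-c[0],P[:,1]-c[1])-.078
    s=least_squares(f,guess,loss='soft_l1',f_scale=.003);print(n,'pan',s.x.round(4),len(P),'med res',np.median(abs(f(s.x))).round(4));return s.x
E
python3 -c "
from h import *
p,_=pose();g=p[:2]+D*.065;print(g)
panfind(g);panfind(g,'side')
t=np.array([.561,-.117])-D*.08
plan([*t,.025],pushR(D,25),10,1)"
```

```text
[0.51516417 0.04276599]
scene pan [0.5185 0.0417] 253 med res 0.0017
side pan [0.5196 0.0402] 329 med res 0.0017
from [0.497 0.105 0.028] clock 4.9 F [-0.1 -0.1 -1.3]
[[0.65, -1.36, -0.02, 0.05, 0.01, -0.06]]
```

Call:
{"name": "jog_arm", "arguments": {"targets": [[[0.6,-1.4,0,0,0,0],[0.7,-1.5,0,0,0,0],[0.7,-1.5,0,0,0,0],[0.7,-1.5,0,0,0,0],[0.7,-1.5,0,0,0,0],[0.6,-1.2,0,0,0,0],[0.4,-0.9,0,0,0,0],[0.3,-0.6,0,0,0,0]]]}}

```text
clock: 5.7
ee_pos: [0.532, 0.0013, 0.0268]
tool_rot: [-1.559, 1.148, -1.259]
wrist_force: [-1.4, 4.0, 3.1]
gripper_width: 0.0879
```

```bash
python3 -c "
from h import *
p,_=pose();g=p[:2]+D*.067;print(g)
panfind(g);panfind(g,'side')
t=np.array([.561,-.117])-D*.067
plan([*t,.025],pushR(D,25),5,1)
p=np.load('side.npz')['p'];cv2.imwrite('pics/s4.png',cv2.resize(p[60:260,130:370][...,::-1],None,fx=2.8,fy=2.8))"
```

```text
[ 0.55101373 -0.0629805 ]
scene pan [ 0.5536 -0.0627] 160 med res 0.0018
side pan [ 0.5541 -0.0622] 241 med res 0.0018
from [0.532 0.001 0.027] clock 5.8 F [-0.7 -0.9 -0.6]
[[0.48, -0.98, -0.13, 0.12, 0.11, -0.16]]
```

View pics/s4.png

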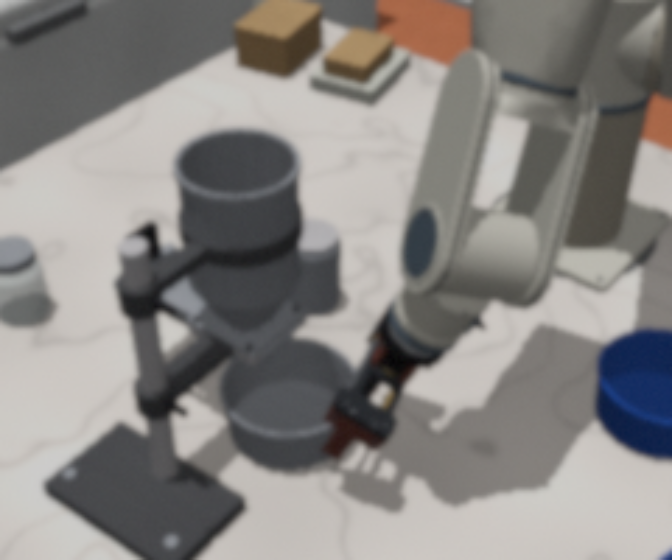

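Side crop: the pan (290,400) is partly under the housing, and the gripper (365,410) leans away clear of the hopper. About 54 mm remain.

Call:
{"name": "jog_arm", "arguments": {"targets": [[[0.5,-1.1,-0.1,0,0,0],[0.5,-1.1,-0.2,0,0,0],[0.5,-1.1,-0.2,0,0,0],[0.4,-0.9,-0.2,0,0,0],[0.3,-0.7,-0.1,0,0,0],[0.2,-0.4,0,0,0,0],[0,0,0,0,0,0]]]}}

```text
clock: 6.5
ee_pos: [0.5422, -0.0614, 0.0264]
tool_rot: [-1.559, 1.149, -1.259]
wrist_force: [-0.2, 1.8, 0.5]
gripper_width: 0.0878
```

```bash
python3 -c "
from h import *
p,_=pose();g=p[:2]+D*.067;print(g)
panfind(g);panfind(g,'side')
print(r.state()['wrist_force'])"
```

```text
[ 0.56123512 -0.12560422]
scene pan [ 0.5628 -0.1249] 117 med res 0.0019
side pan [ 0.5638 -0.1238] 138 med res 0.0022
[ 0.37206192  0.79604503 -0.31571005]
```

Pan is at about (0.563,-0.124), roughly 7 mm from the spout axis (0.561,-0.117), which agrees with the handle at 155 mm. I back off.

Call:
{"name": "jog_arm", "arguments": {"targets": [[[-0.2,0.5,0,0,0,0],[-0.4,0.9,0,0,0,0],[-0.8,1.8,0,0,0,0],[-1.2,2.5,0,0,0,0],[-1.8,2.5,0,0,0,0],[-3,2,0,0,0,0],[-4,1,0,0,0,0],[-4.5,0,0,0,0,0]]]}}

```text
clock: 7.4
ee_pos: [0.4839, 0.1063, 0.1227]
tool_rot: [-1.594, 1.147, -1.291]
wrist_force: [1.5, 0.0, -0.4]
gripper_width: 0.0877
```

```bash
python3 -c "
from h import *
panfind(np.array([.562,-.124]))
plan([.35,.05,.26],pushR([.02,-1],0),8)"
```

```text
scene pan [ 0.5638 -0.1258] 99 med res 0.0013
from [0.487 0.109 0.129] clock 7.45 F [1.3 1.5 4.3]
[[-1.42, -0.85, -1.86, 2.0, 0.42, 3.0], [-1.45, -0.84, -1.84, 2.0, 0.42, 3.0], [-1.48, -0.83, -1.82, 2.0, 0.42, 3.0], [-1.51, -0.81, -1.8, 2.0, 0.42, 3.0], [-1.54, -0.8, -1.78, 2.0, 0.42, 3.0], [-1.56, -0.78, -1.77, 2.0, 0.42, 3.0], [-1.59, -0.76, -1.75, 2.0, 0.42, 3.0], [-1.62, -0.73, -1.74, 2.0, 0.42, 3.0]]
```

Call:
{"name": "jog_arm", "arguments": {"targets": [[[-1.6,-0.8,-1.9,2,0.4,3],[-1.6,-0.8,-1.8,2,0.4,3],[-1.6,-0.8,-1.8,2,0.4,3],[-1.6,-0.8,-1.8,2,0.4,3],[-1.6,-0.8,-1.8,2,0.4,3],[-1.6,-0.8,-1.8,2,0.4,3],[-1.6,-0.8,-1.8,2,0.4,3],[-1.6,-0.7,-1.7,2,0.4,3]]]}}

```text
clock: 8.25
ee_pos: [0.3411, 0.0594, 0.2691]
tool_rot: [1.436, 1.554, 1.462]
wrist_force: [-0.3, 0.2, 0.1]
gripper_width: 0.0879
```

```bash
python3 -c "
from h import *
plan([.36,-.28,.26],pushR([.02,-1],0),8)"
```

```text
from [0.341 0.059 0.269] clock 8.25 F [-0.3  0.2  0.1]
[[0.04, -4.25, 0.12, 0.05, 0.02, -0.12], [0.05, -4.25, 0.13, 0.05, 0.02, -0.12], [0.06, -4.25, 0.13, 0.05, 0.02, -0.12], [0.07, -4.25, 0.13, 0.05, 0.02, -0.12], [0.08, -4.25, 0.14, 0.05, 0.02, -0.12], [0.09, -4.25, 0.14, 0.05, 0.02, -0.12], [0.1, -4.25, 0.14, 0.05, 0.02, -0.12], [0.11, -4.25, 0.15, 0.05, 0.02, -0.12]]
```

Call:
{"name": "jog_arm", "arguments": {"targets": [[[0,-4.2,0.4,0,0,0],[0,-4.2,0.4,0,0,0],[0,-4.2,0.3,0,0,0],[0.1,-4.2,0,0,0,0],[0.1,-4.2,0,0,0,0],[0.1,-4.2,0,0,0,0],[0.1,-4.2,0,0,0,0],[0.1,-4.2,0,0,0,-0.4]]]}}

```text
clock: 9.05
ee_pos: [0.3593, -0.2818, 0.2601]
tool_rot: [0.948, 1.557, 0.983]
wrist_force: [0.8, -0.4, 1.2]
gripper_width: 0.0878
```

```bash
python3 -c "
from h import *
plan([.562,-.31,.26],pushR([.02,-1],0),7)"
```

```text
from [ 0.359 -0.282  0.26 ] clock 9.05 F [ 0.8 -0.4  1.2]
[[0.02, -0.5, 2.88, 0.12, 0.07, -0.1], [0.02, -0.5, 2.88, 0.12, 0.07, -0.1], [0.02, -0.49, 2.88, 0.12, 0.07, -0.1], [0.01, -0.48, 2.88, 0.12, 0.07, -0.1], [0.01, -0.48, 2.88, 0.12, 0.07, -0.1], [0.01, -0.47, 2.89, 0.12, 0.07, -0.1], [0.0, -0.47, 2.89, 0.12, 0.07, -0.1]]
```

Call:
{"name": "jog_arm", "arguments": {"targets": [[[0,-0.5,2.9,0.1,0,-0.1],[0,-0.5,2.9,0.1,0,-0.1],[0,-0.5,2.9,0.1,0,-0.1],[0,-0.5,2.9,0.1,0,-0.1],[0,-0.5,2.9,0.1,0,-0.1],[0,-0.5,2.9,0.1,0,-0.1],[0,-0.5,2.5,0.1,0,-0.1],[0,0,0,0,0,0]]]}}

```text
clock: 9.85
ee_pos: [0.5649, -0.3128, 0.2561]
tool_rot: [1.413, 1.569, 1.429]
wrist_force: [-0.6, -0.8, -0.3]
gripper_width: 0.0876
```

```bash
python3 -c "
from h import *
cap('wrist');cap('side');w,p=cloud('wrist')
print(imaging.camera_info('wrist')['origin'],pose()[0],pose()[1].as_matrix().round(3))
def hd(w):
  P=w[(w[...,2]>.183)&(w[...,2]<.2)&(abs(w[...,0]-.563)<.05)&(abs(w[...,1]+.272)<.03)];print(len(P),P.min(0).round(4),P.max(0).round(4),np.median(P,0).round(4)) if len(P) else print('none')
hd(w);hd(cloud('side')[0])
plan([.563,-.272,.23],pushR([.02,-1],0),4)
a=cv2.resize(p[...,::-1],None,fx=.78,fy=.78);b=cv2.resize(np.load('side.npz')['p'][60:260,100:300][...,::-1],(400,299+0));b=cv2.resize(b,(400,a.shape[0]));cv2.imwrite('pics/s5.png',np.hstack([a,b]))"
```

```text
[ 0.56044126 -0.23021443  0.41903468] [ 0.56212315 -0.31238628  0.25589586] [[-0.002 -0.015  1.   ]
 [ 0.002  1.     0.015]
 [-1.     0.002 -0.002]]
874 [ 0.5402 -0.2804  0.183 ] [ 0.5856 -0.2657  0.1947] [ 0.5629 -0.2722  0.1924]
39 [ 0.5454 -0.2803  0.1836] [ 0.5861 -0.2648  0.1937] [ 0.5612 -0.27    0.1905]
from [ 0.562 -0.312  0.256] clock 9.95 F [-0.5 -0.2  0.2]
[[0.65, 1.01, 0.04, -0.07, -0.03, -0.04], [0.65, 1.01, 0.04, -0.07, -0.03, -0.04], [0.65, 1.01, 0.04, -0.07, -0.03, -0.04], [0.65, 1.01, 0.04, -0.07, -0.03, -0.04]]
```

View pics/s5.png

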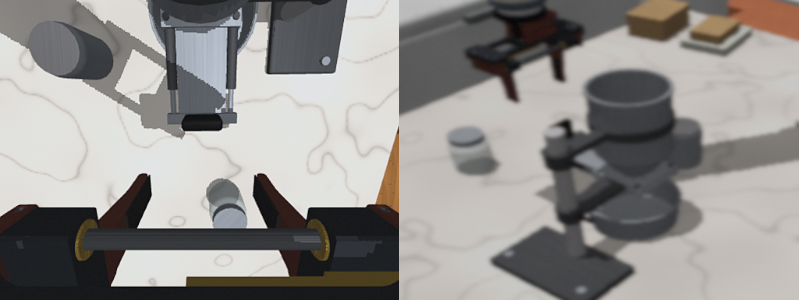

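Wrist view: grip bar at (202,122), gate shut, jaws aligned with its width. The tool's camera hangs towards the hopper, so I lean the tool 20° outward before descending.

```bash
python3 -c "
from h import *
plan([.563,-.293,.225],pushR([-.02,1],20,-1),5)"
```

```text
from [ 0.562 -0.312  0.256] clock 9.95 F [-0.5 -0.2  0.2]
[[0.62, 0.39, 0.02, -0.06, -0.01, 3.97], [0.64, 0.34, 0.02, -0.06, -0.01, 3.97], [0.67, 0.3, 0.02, -0.06, -0.01, 3.97], [0.69, 0.25, 0.03, -0.06, -0.01, 3.97], [0.7, 0.2, 0.03, -0.06, -0.01, 3.97]]
```

Call:
{"name": "jog_arm", "arguments": {"targets": [[[0.6,0.4,0,0,0,4],[0.6,0.3,0,0,0,4],[0.6,0.3,0,0,0,4],[0.7,0.3,0,0,0,4],[0.6,0.2,0,0,0,4],[0,0,0,0,0,0]]]}}

```text
clock: 10.55
ee_pos: [0.5546, -0.2876, 0.2274]
tool_rot: [1.588, 1.204, 1.603]
wrist_force: [0.2, 0.4, 0.2]
gripper_width: 0.0877
```

```bash
python3 -c "
from h import *
plan([.563,-.2656,.1585],pushR([-.02,1],20,-1),7)"
```

```text
from [ 0.555 -0.288  0.227] clock 10.55 F [0.2 0.4 0.2]
[[1.03, -0.06, 0.13, -0.05, -0.04, -0.15], [1.03, -0.06, 0.13, -0.05, -0.04, -0.15], [1.03, -0.06, 0.13, -0.05, -0.04, -0.15], [1.03, -0.05, 0.13, -0.05, -0.04, -0.15], [1.03, -0.05, 0.13, -0.05, -0.04, -0.15], [1.03, -0.05, 0.13, -0.05, -0.04, -0.15], [1.03, -0.05, 0.13, -0.05, -0.04, -0.15]]
```

Call:
{"name": "jog_arm", "arguments": {"targets": [[[1,0,0.3,0,0,-0.1],[1,0,0.3,0,0,-0.1],[1,0,0.2,0,0,-0.1],[1,0,0.1,0,0,0],[1,0,0.1,0,0,0],[1,0,0.1,0,0,0],[0.8,0,0,0,0,0],[0,0,0,0,0,0]]]}}

```text
clock: 11.35
ee_pos: [0.5642, -0.2589, 0.159]
tool_rot: [1.592, 1.214, 1.609]
wrist_force: [-0.5, -0.4, -1.2]
gripper_width: 0.088
```

```bash
python3 -c "
from h import *
plan([.563,-.2656,.1585],pushR([-.02,1],20,-1),1)"
```

```text
from [ 0.564 -0.259  0.159] clock 11.35 F [-0.5 -0.4 -1.2]
[[-0.19, -0.65, -0.13, -0.24, -0.36, -0.42]]
```

Call:
{"name": "jog_arm", "arguments": {"targets": [[[-0.2,-0.6,-0.1,0,0,0],[0,0,0,0,0,0]]]}}

```text
clock: 11.55
ee_pos: [0.5634, -0.2657, 0.1587]
tool_rot: [1.592, 1.214, 1.609]
wrist_force: [-0.6, 0.3, -0.0]
gripper_width: 0.0876
```

Call:
{"name": "jog_arm", "arguments": {"targets": [[[0,0,0,0,0,0],[0,0,0,0,0,0],[0,0,0,0,0,0],[0,0,0,0,0,0],[0,0,0,0,0,0],[0,0,0,0,0,0],[0,0,0,0,0,0]]], "jaw": -1}}

```text
clock: 12.25
ee_pos: [0.564, -0.2672, 0.1602]
tool_rot: [1.584, 1.216, 1.601]
wrist_force: [-1.0, 0.6, -0.4]
gripper_width: 0.0456
```

```bash
python3 -c "
from h import *
panfind(np.array([.562,-.124]));panfind(np.array([.562,-.124]),'side')
p,q=pose();print(p.round(4),r.state()['gripper_width'],r.state()['wrist_force'].round(1))
print('2cm -y',q.inv().apply([-.0003,-.02,0])*100)"
```

```text
scene pan [ 0.5638 -0.126 ] 93 med res 0.0014
side pan [ 0.5644 -0.1264] 161 med res 0.0011
[ 0.564  -0.2672  0.1601] 0.04605439531491838 [-1.   0.3  0.3]
2cm -y [-0.69376957 -1.87493124 -0.06493544]
```

Gripped at 46 mm, the grip bar's width. The pan is still, about 9 mm off centre. Now I pull 30 mm.

Call:
{"name": "jog_arm", "arguments": {"targets": [[[-0.2,-0.6,0,0,0,0],[-0.2,-0.6,0,0,0,0],[-0.2,-0.6,0,0,0,0],[-0.2,-0.6,0,0,0,0],[-0.2,-0.4,0,0,0,0],[0,0,0,0,0,0],[0,0,0,0,0,0]]]}}

```text
clock: 13.05
ee_pos: [0.5645, -0.2886, 0.1602]
tool_rot: [1.591, 1.196, 1.609]
wrist_force: [-0.7, 7.5, 2.2]
gripper_width: 0.0457
```

```bash
cat > chk.py <<'E'
from h import *
s=r.state();print(s['clock'],s['ee_pos'].round(4),s['tool_rot'].round(3),s['wrist_force'].round(1),s['gripper_width'])
cap('wrist');w,p=cloud('wrist')
for lo,hi,n in((.183,.2,'top'),(.138,.15,'crossbar')):
    P=w[(w[...,2]>lo)&(w[...,2]<hi)&(abs(w[...,0]-.563)<(.02 if n=='top' else .045))&(w[...,1]<-.25)&(w[...,1]>-.35)]
    print(n,len(P),np.percentile(P,[2,50,98],axis=0).round(4).tolist() if len(P) else '')
print('2cm -y',(pose()[1].inv().apply([-.0003,-.02,0])*100).round(2))
E
python3 chk.py; python3 -c "
import cv2,numpy as np
p=np.load('wrist.npz')['p'];cv2.imwrite('pics/s6.png',p[...,::-1])"
```

```text
13.05 [ 0.5645 -0.2886  0.1602] [1.591 1.196 1.609] [-0.7  7.5  2.2] 0.045727862700890486
top 1864 [[0.5439, -0.3011, 0.1871], [0.5631, -0.2938, 0.1924], [0.5822, -0.2876, 0.194]]
crossbar 4813 [[0.5228, -0.2898, 0.1383], [0.5628, -0.2691, 0.1398], [0.6034, -0.2508, 0.1449]]
2cm -y [-0.73 -1.86 -0.07]
```

View pics/s6.png

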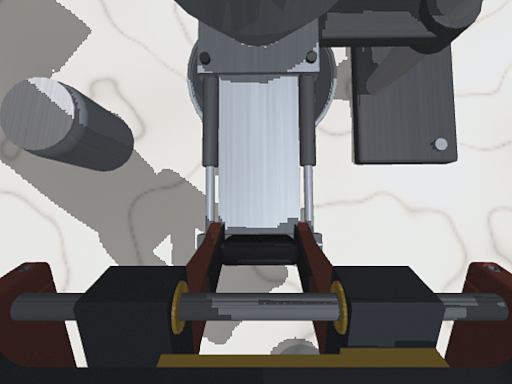

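Wrist view: the bar (260,247) is held between both fingers, drawn about 21.5 mm, and the wrist force of 7.5 N fits the spring at that travel. About 8.5 mm to go.

Call:
{"name": "jog_arm", "arguments": {"targets": [[[-0.2,-0.5,0,0,0,0],[-0.2,-0.5,0,0,0,0],[0,0,0,0,0,0],[0,0,0,0,0,0]]]}}

```text
clock: 13.5
ee_pos: [0.5646, -0.2924, 0.1602]
tool_rot: [1.596, 1.181, 1.615]
wrist_force: [-1.3, 7.7, 0.4]
gripper_width: 0.046
```

```bash
python3 chk.py
```

```text
13.5 [ 0.5646 -0.2924  0.1602] [1.596 1.181 1.615] [-1.3  7.7  0.4] 0.045998586195218544
top 1865 [[0.544, -0.305, 0.185], [0.5628, -0.2978, 0.1924], [0.5821, -0.2915, 0.1939]]
crossbar 5229 [[0.5231, -0.2933, 0.1383], [0.5627, -0.2711, 0.1398], [0.6029, -0.2508, 0.1446]]
2cm -y [-0.76 -1.85 -0.07]
```

Call:
{"name": "jog_arm", "arguments": {"targets": [[[-0.3,-0.6,0,0,0,0.2],[-0.2,-0.4,0,0,0,0.2],[-0.1,-0.2,0,0,0,0.2]]]}}

```text
clock: 13.85
ee_pos: [0.5647, -0.2993, 0.1604]
tool_rot: [1.6, 1.156, 1.62]
wrist_force: [-0.0, 9.9, 1.2]
gripper_width: 0.046
```

```bash
python3 chk.py;python3 chk.py
```

```text
13.85 [ 0.5647 -0.2993  0.1604] [1.6   1.156 1.62 ] [-0.   9.9  1.2] 0.045966109836580324
top 1858 [[0.5441, -0.3124, 0.1886], [0.5633, -0.3053, 0.1924], [0.5822, -0.2987, 0.1941]]
crossbar 5958 [[0.5235, -0.2993, 0.1383], [0.5629, -0.2746, 0.1398], [0.6028, -0.2511, 0.1442]]
2cm -y [-0.8  -1.83 -0.07]
13.9 [ 0.5647 -0.2993  0.1604] [1.6   1.156 1.62 ] [-0.3 10.4  1.5] 0.046221992907136966
top 1848 [[0.544, -0.3126, 0.1885], [0.563, -0.3052, 0.1924], [0.5823, -0.2988, 0.194]]
crossbar 5986 [[0.5234, -0.2993, 0.1383], [0.5629, -0.2746, 0.1398], [0.6029, -0.2511, 0.1441]]
2cm -y [-0.8  -1.83 -0.07]
```

That reads 33 mm, slightly far. One resting row should ease it back.

Call:
{"name": "jog_arm", "arguments": {"targets": [[[0.1,0.1,0,0,0,0]]]}}

```text
clock: 14.05
ee_pos: [0.5647, -0.2964, 0.1603]
tool_rot: [1.601, 1.153, 1.621]
wrist_force: [-2.7, 8.3, 7.3]
gripper_width: 0.0459
```

```bash
python3 chk.py|head -3; python3 -c "
from h import *
for _ in range(6):cap('wrist')
panfind(np.array([.562,-.124]));panfind(np.array([.562,-.124]),'side')"; python3 chk.py|head -3
```

```text
14.05 [ 0.5647 -0.2964  0.1603] [1.601 1.153 1.621] [-2.7  8.3  7.3] 0.04586372967144936
top 1811 [[0.544, -0.3091, 0.189], [0.563, -0.3023, 0.1924], [0.5821, -0.2959, 0.194]]
crossbar 5628 [[0.5234, -0.2965, 0.1383], [0.5629, -0.273, 0.1398], [0.6028, -0.2509, 0.144]]
scene pan [ 0.5636 -0.1258] 100 med res 0.0013
side pan [ 0.5645 -0.1262] 157 med res 0.0013
14.5 [ 0.5646 -0.2961  0.1604] [1.601 1.152 1.621] [-2.4  9.8  4.4] 0.045988628292398095
top 1797 [[0.5441, -0.3087, 0.1889], [0.5632, -0.3019, 0.1924], [0.5822, -0.2955, 0.194]]
crossbar 5572 [[0.5234, -0.2961, 0.1383], [0.5629, -0.2729, 0.1398], [0.6028, -0.2509, 0.1442]]
```

The gate reads 29.7 mm and stays steady, the pull is about 9 N, and the pan is about 9 mm off axis and still. Handing in.

```bash
python3 -c "
from h import *
print(workorder.job_done()); print(r.state()['ee_pos'],r.state()['wrist_force'])"
```

```text
the job is handed in; nothing more can be done
None
the job is handed in; nothing more can be done
```

The job is handed in with the pan under the spout and the gate held half open by the fingers. No verdict is reported.

**Pan:** I pushed the grey steel pan about 0.3 m with both fingertips low on its wall. After that it stayed put, about 9 mm from the spout's axis in both fixed cameras (limit 25 mm). The gate was still shut at that point.

**Gate:** I gripped the bar across its 46 mm width, with the tool leaning 20° outward to clear the hopper, and drew it out. The first pull stopped short at 21.5 mm and a later one overshot to 33 mm, so I eased it back. My last check gave 29.7 mm by wrist camera, and the arm's own position gives about 29 mm. It moved 0.4 mm over the next 0.45 s, with a pull of about 9–10 N, which matches the spring at half travel.

**Less sure:** The 4.4–7 N vertical wrist force in the last readings was higher than before. I take it as grip strain, since the fingers are about 90 mm above the pan's rim. I did not re-measure the mug, tin and jar at the end. The planned path kept clear of them, and the wrist force showed no sign of a knock.

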